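# Start the three batch timers in order

## Task

The three cracker batches have just been glazed: start their timers by pressing the plungers lightly down with a fingertip, first red, then yellow, then blue, each one until it is well in and stays down. Do not pick up, tip or shift the timers, and leave the jar, the brush and the loose cracker as they are.

Things in the scene. Friction and masses are not known exactly. Their poses are not given: they have to be found in the camera images.
- timer_red: Loose round batch timer with a red push plunger: white plastic puck, 60 mm across, 28 mm tall, about 0.3 kg, standing on the steel bench; origin at the centre of its underside, z up. A small dark display window is on its side at -x of its own frame.
- red_top (a point): Centre of the top face of the red plunger, a flat-topped disc 36 mm across with a soft rubber cap, on the axis of its timer; 48 mm above the bench (20 mm above the puck) when it is out, and it goes down with the plunger. Pressed straight down. While pressed the cap also gives about 0.5 mm per newton and springs back when let go.
- red_plunger (a joint): How far the red plunger is pushed in, in m: 0 out (timer stopped), 0.010 at its hard stop. It moves against about 3 N of friction, has no return spring and stays where it is left; the timer counts as started from 0.006.
- timer_yellow: Loose round batch timer with a yellow push plunger: white plastic puck, 60 mm across, 28 mm tall, about 0.3 kg, standing on the steel bench; origin at the centre of its underside, z up. A small dark display window is on its side at -x of its own frame.
- yellow_top (a point): Centre of the top face of the yellow plunger, a flat-topped disc 36 mm across with a soft rubber cap, on the axis of its timer; 48 mm above the bench (20 mm above the puck) when it is out, and it goes down with the plunger. Pressed straight down. While pressed the cap also gives about 0.5 mm per newton and springs back when let go.
- yellow_plunger (a joint): How far the yellow plunger is pushed in, in m: 0 out (timer stopped), 0.010 at its hard stop. It moves against about 3 N of friction, has no return spring and stays where it is left; the timer counts as started from 0.006.
- timer_blue: Loose round batch timer with a blue push plunger: white plastic puck, 60 mm across, 28 mm tall, about 0.3 kg, standing on the steel bench; origin at the centre of its underside, z up. A small dark display window is on its side at -x of its own frame.
- blue_top (a point): Centre of the top face of the blue plunger, a flat-topped disc 36 mm across with a soft rubber cap, on the axis of its timer; 48 mm above the bench (20 mm above the puck) when it is out, and it goes down with the plunger. Pressed straight down. While pressed the cap also gives about 0.5 mm per newton and springs back when let go.
- blue_plunger (a joint): How far the blue plunger is pushed in, in m: 0 out (timer stopped), 0.010 at its hard stop. It moves against about 3 N of friction, has no return spring and stays where it is left; the timer counts as started from 0.006.
- glaze_jar: Loose closed glaze jar, 56 mm across, 75 mm tall, 0.25 kg; bystander, stands between timers. Origin at the centre of its underside.
- brush: Loose glazing brush, 190 mm long, lying along its own x between timers; bystander. Origin under its middle, on the bench.
- cracker: Loose brown rice cracker, 76 mm across, 10 mm thick, lying on the bench nearer the robot than the timers; bystander. Origin at the centre of its underside.
Things that resemble listed ones, but are neither listed nor needed, are in the scene too. What is shaped like the timer_yellow but orange is not meant.

How it is judged:
By the outcome, as a careful person would: the job done as asked, in the order asked, and still so for the second after the job is handed in, with the robot touching nothing.
It also fails if it takes over 48 s, if anything falls off the work surface, if the arm or the gripper's body presses on something with over 40 N, if the wrist force passes 120 N, or if a joint passes its speed limit or range.

## Robot

A 6-joint arm with a two-finger parallel gripper is mounted at the origin on the work surface. World frame = base frame: x ahead of the robot, y to its left, z up, the work surface at z = 0. Lengths are in m, angles in rad, forces in N, time in s.
With the tool pointing down it reaches from about 0.25 to 0.725 m from the base axis. Payload 4 kg.
Tool frame: the origin (TCP) lies midway between the tips of the shut fingers; the grasp point (between the pads) lies 19 mm behind it; z points along the fingers, y is the direction in which the jaws open and shut (so a half turn about z gives the same grasp; the last joint's range is limited). The gripper opens to 85 mm and grips with 20 to 120 N. Pads are 22 mm wide; open, the fingers measure 114 mm over their backs; the gripper's body (76 mm by 85 mm) begins 54 mm behind the grasp point. The pads swing forward as they close: fully open they stand 13 mm farther back than shut.
Start: joints at [1.234, 0.241, 0.005, 1.335, 0, 1.571], TCP at [0.165, 0.472, 0.231] pointing down, gripper open.
Joint ranges: [-2.72, 2.72], [-1.05, 1.87], [-1.09, 1.28], [-1.99, 2.15], [-1.42, 1.44], [-3.14, 3.14]. Speed limits (rad/s): [2.79, 2.79, 3.14, 3.14, 3.14, 3.14].

## Interface

Orientations are given as a unit quaternion [x, y, z, w].
In Python, from workcell import get_obs, camera, camera_model, job_done, masks_of gives the robot as it stands.
- The arm moves only by the tool jog_arm, never from a script. Its argument "deltas" is a list that holds one entry, the list of rows, each a list of 7 numbers: the shift along the tool's x, y, z in mm, then the turn, a rotation vector about the tool's x, y, z in degrees, then the finger opening in mm, from 0 to 85.4. A call has 1 to 5 rows; each row shifts and turns the pose as measured when the row begins, along the tool's axes as they then stand; what a row does not reach is not made up. A row lasts 1/10 s, in which the tool goes at most 50 mm and 8.59 degrees, less where a joint would pass 70% of its speed; a pose out of reach is approached as far as the arm can. A call with a gripper value outside its range is refused whole. The fingers move at their own pace and stop on an object; the grip force is fixed at half the most. Time passes only in rows, so rows that do not move let the fingers close. It gives the time, the measured TCP pose, the force and the opening at its end, in the units of the state.
- get_obs(): the state, without advancing time (a new reading comes with each control period).
- camera(name): name is "scene" or "top" or "wrist"; returns the picture (400x640x3 uint8, red, green, blue); there is no depth.
- camera_model(name): a dict with "fovy" (degrees; the focal length in pixels is half the picture's height over the tangent of half this angle, whatever the lens; pixels are square), "cx", "cy" (the principal point, pixels), "k1" (the pictures are not rectified: a ray, as slopes to the right and down, at radius r is drawn at 1 + k1 r^2 times it, then the intrinsics apply), "pose" (4x4, takes a point from camera to world coordinates); the wrist camera has in their place "T_tool_cam" (4x4, takes a point from camera to tool coordinates, whose origin is the TCP and whose axes are the flange's). Camera axes: x right, y down, z forward; pixel columns grow to the right and rows downward; lengths in m; the calibration is good to about 2 mm. A picture is of the moment at which its call begins: read the wrist's pose just before it. camera_model takes no time and is no camera call.
- job_done(): hands the job in, once; it reports no verdict.
Trained networks look in the newest picture that a camera, given by its name, has taken for a name from the list of things; names that differ only in an ending like _2 or _b are one class to them, and where a whole thing is asked for, a point or a joint stands for the part that bears it (a point fixed in the world has none). Each returns a list of dicts, best first, with "conf" (0 to 1); they miss things now and then, are a little off and sometimes report something else, mostly with a low value. They report only what shows in the picture. A call takes as long as a camera call. They do not tell look-alikes from the thing itself.
- masks_of(target, camera): "pixels" (400x640 bool, what is visible of it) and "at" ([column, row] in pixels, amid what is visible of it).
The state is a dict: "clock": time; "joint_pos": joint angles; "joint_vel": joint speeds; "tau": joint torques, N m; "eef_pos": TCP position; "tool_rot": TCP orientation; "ft_force": force on the tool from outside, world axes, zero at the start; "ft_torque": the same for the moment, N m; "grip_width": finger opening in m.
Only numpy, scipy, OpenCV 4.12 (cv2) and the standard library are available. Lean on these libraries where they do the work, as an engineer would, in place of code of your own. Each camera call takes 0.05 s, during which the arm holds its last target. There are 200 camera calls.

## Working session

There is one attempt and no reset: what is moved stays moved. The work goes in short steps, Python scripts to look and compute and a tool call to move; the robot and the scene stay as the last step left them, time stands still between calls to the robot, and variables do not carry over. Pictures are saved under pics/ and viewed, about 8 in all and at most 12, crops included, and the job is handed in when it is done.

Besides the shell and the picture viewer there is one more tool, called after "Request:" by a JSON object that holds its "name" and its "arguments". jog_arm: Moves the arm, as the interface text tells. Its arguments: {"type":"object","properties":{"deltas":{"type":"array"}},"required":["deltas"]}

```bash
mkdir -p pics
cat > h.py <<'E'
import numpy as np, cv2
from workcell import *
from scipy.spatial.transform import Rotation as R
def ray(name,px,obs=None):
    m=camera_model(name); f=200/np.tan(np.radians(m["fovy"])/2)
    d=np.array([(px[0]-m["cx"])/f,(px[1]-m["cy"])/f]); u=d.copy()
    for _ in range(30): u=d/(1+m["k1"]*(u@u))
    if name=="wrist":
        T=np.eye(4); T[:3,:3]=R.from_quat(obs["tool_rot"]).as_matrix(); T[:3,3]=obs["eef_pos"]
        T=T@np.array(m["T_tool_cam"])
    else: T=np.array(m["pose"])
    return T[:3,3],T[:3,:3]@np.r_[u,1]
def onz(name,px,z,obs=None):
    o,d=ray(name,px,obs); return o+d*(z-o[2])/d[2]
def snap(name,fn):
    im=camera(name); cv2.imwrite("pics/"+fn,im[:,:,::-1]); return im
E
python3 - <<'E'
from h import *
for c in("top","scene"):
    im=snap(c,c+"1.png")
    for t in("red_top","yellow_top","blue_top","glaze_jar","brush","cracker"):
        z={"glaze_jar":.075,"brush":.01,"cracker":.01}.get(t,.048)
        for r in masks_of(t,c):
            p=r["pixels"]; print(c,t,round(r["conf"],2),np.round(r["at"],1),p.sum(),im[p].mean(0).round(),onz(c,r["at"],z).round(4))
o=get_obs();print(o["clock"],o["eef_pos"],o["tool_rot"],o["ft_force"],o["grip_width"])
E
```

```text
top red_top 0.78 [189.1 197. ] 231 [141.  41.  40.] [0.5106 0.2877 0.048 ]
top yellow_top 0.65 [337.7 182. ] 243 [152. 134.  63.] [ 0.5385 -0.0231  0.048 ]
top yellow_top 0.62 [255.7 141.4] 208 [165.  88.  46.] [0.6281 0.1489 0.048 ]
top blue_top 0.67 [449.8 156.5] 266 [ 48.  68. 122.] [ 0.5901 -0.2583  0.048 ]
top blue_top 0.37 [334.9 178.2] 238 [153. 135.  63.] [ 0.5466 -0.0174  0.048 ]
top glaze_jar 0.74 [271.6 193.2] 635 [140. 144. 140.] [0.5122 0.111  0.075 ]
top brush 0.62 [385.4 170. ] 1192 [121. 112. 109.] [ 0.5708 -0.1276  0.01  ]
top cracker 0.58 [332.6 267.4] 967 [98. 59. 44.] [ 0.3633 -0.0108  0.01  ]
top cracker 0.19 [188.6 200.3] 249 [138.  41.  40.] [0.5092 0.3002 0.01  ]
scene red_top 0.64 [462.6 253.3] 367 [113.  22.  19.] [0.5162 0.293  0.048 ]
scene red_top 0.31 [460.6 262.4] 960 [90. 57. 54.] [0.5382 0.2909 0.048 ]
scene yellow_top 0.8 [370.9 294. ] 398 [136.  67.  12.] [0.6438 0.1521 0.048 ]
scene yellow_top 0.62 [287.7 235.2] 328 [122. 107.  13.] [ 0.5561 -0.0158  0.048 ]
scene blue_top 0.66 [164.1 225.6] 312 [ 20.  52. 105.] [ 0.5951 -0.2415  0.048 ]
scene glaze_jar 0.73 [367.6 238.1] 1306 [101. 106. 101.] [0.5495 0.1261 0.075 ]
scene brush 0.67 [225.7 246.9] 1464 [102.  95.  91.] [ 0.5822 -0.1291  0.01  ]
scene cracker 0.7 [316.2 187.6] 674 [88. 43. 14.] [ 0.3793 -0.0099  0.01  ]
0.7 [0.16524359 0.47192814 0.23135678] [1.67617720e-01 9.85852066e-01 5.91847570e-05 2.04043246e-05] [-0.09106595 -0.11475508 -0.01324883] 0.08532630924242963
```

View pics/top1.png

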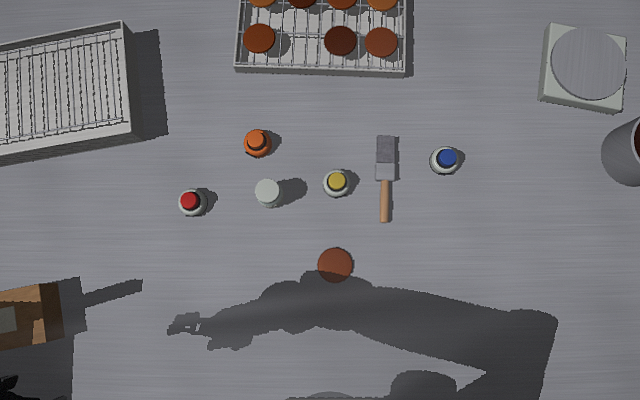

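View pics/scene1.png

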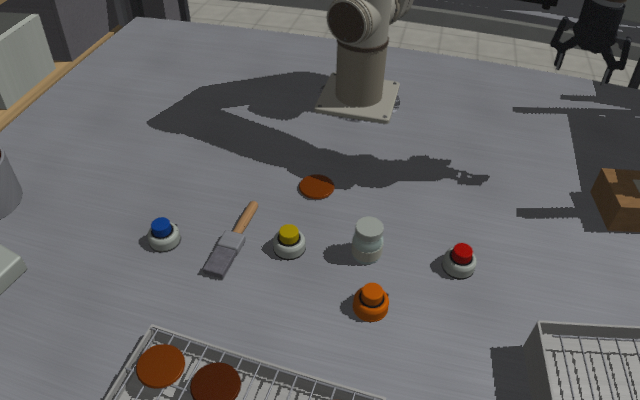

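The red, yellow and blue timers sit at top-image pixels (189,200), (337,181) and (446,158). The orange decoy is at (257,140). I'll refine the positions by colour and get the wrist camera offset.

```bash
cat >> h.py <<'E'
def blob(im,col,near=None):
    h=cv2.cvtColor(im,cv2.COLOR_RGB2HSV); H,S,V=cv2.split(h)
    m={"red":((H<5)|(H>172)),"yellow":(H>22)&(H<34),"blue":(H>100)&(H<128)}[col]&(S>110)&(V>40)
    n,l,s,c=cv2.connectedComponentsWithStats(m.astype(np.uint8))
    return [(c[i].round(1),s[i][:5]) for i in range(1,n) if s[i][4]>60]
E
python3 - <<'E'
from h import *
np.set_printoptions(suppress=True,precision=4)
for c in("top","scene"):
    im=cv2.imread(f"pics/{c}1.png")[:,:,::-1].copy()
    for k in("red","yellow","blue"):
        for b in blob(im,k): print(c,k,b,onz(c,b[0],.043))
m=camera_model("wrist");print(m); print(camera_model("top")["pose"],camera_model("top")["fovy"])
E
```

```text
top red (array([188.8, 200.1]), array([180, 192,  18,  17, 243], dtype=int32)) [0.5048 0.2897 0.043 ]
top yellow (array([336.1, 180.4]), array([328, 173,  17,  17, 230], dtype=int32)) [ 0.5429 -0.0199  0.043 ]
top blue (array([446.9, 157. ]), array([438, 149,  19,  17, 243], dtype=int32)) [ 0.5903 -0.2535  0.043 ]
scene red (array([461.9, 253.2]), array([452, 243,  21,  21, 357], dtype=int32)) [0.5116 0.2925 0.043 ]
scene yellow (array([288.5, 234. ]), array([279, 224,  20,  21, 350], dtype=int32)) [ 0.5486 -0.0168  0.043 ]
scene blue (array([161., 227.]), array([151, 217,  21,  21, 329], dtype=int32)) [ 0.5959 -0.2487  0.043 ]
{'fovy': 71.0617122529932, 'cx': 317.7394200805477, 'cy': 202.22780653818546, 'k1': 0.01412549391845745, 'T_tool_cam': array([[ 0.0003, -0.9465, -0.3228,  0.083 ],
       [ 1.    ,  0.0003,  0.    ,  0.0007],
       [ 0.0001, -0.3228,  0.9465, -0.1428],
       [ 0.    ,  0.    ,  0.    ,  1.    ]])}
[[-0.0071 -0.9887  0.1499  0.3653]
 [-0.9996  0.0111  0.0262  0.0011]
 [-0.0276 -0.1496 -0.9884  0.9839]
 [ 0.      0.      0.      1.    ]] 47.13423457366656
```

Request:
{"name": "jog_arm", "arguments": {"deltas": [[[-50,-8,0,0,0,0,0],[-50,-8,0,0,0,0,0],[-50,-8,0,0,0,0,0],[-50,-8,0,0,0,0,0],[-50,-8,0,0,0,0,0]]]}}

```text
clock: 1.2
eef_pos: [0.3856, 0.3565, 0.2315]
tool_rot: [0.159, 0.987, 0.002, -0.0]
ft_force: [0.1, 1.2, 0.2]
grip_width: 0.0124
```

Request:
{"name": "jog_arm", "arguments": {"deltas": [[[-45,-8,20,0,0,0,0],[-45,-8,30,0,0,0,0],[-45,-8,30,0,0,0,0],[0,0,0,0,0,0,0],[0,0,0,0,0,0,0]]]}}

```text
clock: 1.7
eef_pos: [0.5064, 0.2908, 0.1565]
tool_rot: [0.164, 0.986, 0.004, 0.002]
ft_force: [0.5, 0.2, -0.1]
grip_width: -0.0002
```

```bash
cat > w.py <<'E'
import sys
from h import *
np.set_printoptions(suppress=True,precision=4)
col,fn=sys.argv[1:3]; z=float(sys.argv[3]) if len(sys.argv)>3 else .048
o=get_obs(); im=snap("wrist",fn)
Rm=R.from_quat(o["tool_rot"]).as_matrix()
print(o["clock"],o["eef_pos"],R.from_quat(o["tool_rot"]).as_quat(),o["ft_force"],o["grip_width"],"z axis",Rm[:,2])
for r in masks_of(col+"_top","wrist"): print("net",r["conf"],r["at"],onz("wrist",r["at"],z,o))
for c,s in blob(im,col):
    p=onz("wrist",c,z-.001,o); print("blob",c,s,p,"tool mm",(Rm.T@(p-o["eef_pos"])*1000).round(1))
E
python3 w.py red w_red.png
```

```text
1.7 [0.5064 0.2908 0.1565] [0.1641 0.9864 0.0038 0.0018] [ 0.4548  0.196  -0.1059] -0.00017499966731278655 z axis [ 0.0049  0.0069 -1.    ]
net 0.69 [316.0, 193.5] [0.501  0.2926 0.048 ]
net 0.26 [317.6, 188.5] [0.4969 0.2956 0.048 ]
blob [317.1 195.7] [ 299  176   38   40 1170] [0.5037 0.2928 0.047 ] tool mm [  3.4   0.1 109.5]
```

View pics/w_red.png

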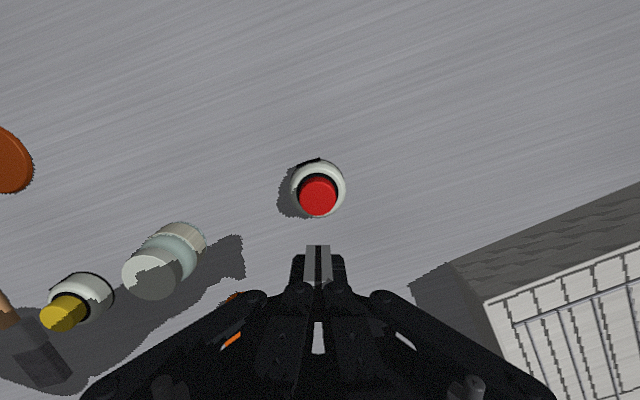

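The wrist view shows the red cap at (317,195), 2-3 mm off the tool axis along tool x. I'll descend.

Request:
{"name": "jog_arm", "arguments": {"deltas": [[[2,0,45,0,0,0,0],[0,0,40,0,0,0,0],[0,0,8,0,0,0,0],[0,0,0,0,0,0,0],[0,0,0,0,0,0,0]]]}}

```text
clock: 2.3
eef_pos: [0.5047, 0.3005, 0.0711]
tool_rot: [0.159, 0.987, 0.009, 0.007]
ft_force: [-0.6, -0.6, -0.2]
grip_width: 0.0001
```

```bash
python3 w.py red w_red2.png
```

```text
2.3 [0.5047 0.3005 0.0711] [0.1586 0.9873 0.0089 0.0074] [-0.5913 -0.6217 -0.1756] 0.00011536196153311129 z axis [ 0.0173  0.0152 -0.9997]
net 0.65 [300.8, 233.3] [0.4969 0.2927 0.048 ]
blob [303.5 233.8] [ 279  211   54   53 1772] [0.4983 0.2941 0.047 ] tool mm [ 4.4 -8.6 23.8]
```

View pics/w_red2.png

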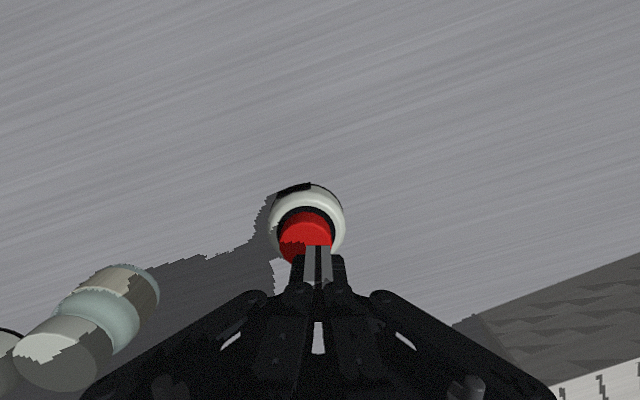

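The cap is at (304,234), partly hidden by the fingers. The tool drifted 8 mm sideways and tilted 1.3° on the fast descent, so I'll correct both before touching.

```bash
cat > g.py <<'E'
import sys
from h import *
t=np.array(eval(sys.argv[1])); o=get_obs(); Q=R.from_quat(o["tool_rot"]).as_matrix()
zd=Q.T@[0,0,-1]
print(o["clock"],o["eef_pos"].round(4),o["ft_force"].round(2),"shift mm",(Q.T@(t-o["eef_pos"])*1000).round(1),"turn deg",np.degrees(np.cross([0,0,1],zd)).round(2))
E
python3 g.py .504,.292,.056
```

```text
2.4 [0.5056 0.3007 0.0717] [-0.64  0.45 -0.54] shift mm [-1.  -9.1 15.5] turn deg [ 1.23  0.75 -0.  ]
```

Request:
{"name": "jog_arm", "arguments": {"deltas": [[[-1,-9,5,1.2,0.7,0,0],[0,0,4,0,0,0,0],[0,0,0,0,0,0,0]]]}}

```text
clock: 2.7
eef_pos: [0.506, 0.2925, 0.0658]
tool_rot: [0.159, 0.987, 0.001, 0.003]
ft_force: [-0.2, -0.3, 0.2]
grip_width: -0.0
```

```bash
python3 g.py .504,.292,.056; python3 w.py red w_red3.png
```

```text
2.7 [0.506  0.2925 0.0658] [-0.25 -0.27  0.2 ] shift mm [ 1.8 -1.1  9.8] turn deg [ 0.21  0.26 -0.  ]
2.7 [0.506  0.2925 0.0658] [0.1588 0.9873 0.0015 0.0025] [-0.2495 -0.2724  0.1979] -6.452638567533831e-06 z axis [ 0.0055  0.0021 -1.    ]
net 0.59 [315.6, 232.9] [0.4984 0.2943 0.048 ]
blob [316.5 232. ] [ 289  209   56   48 1854] [0.4985 0.2949 0.047 ] tool mm [ 8.  -0.1 18.8]
```

Request:
{"name": "jog_arm", "arguments": {"deltas": [[[3,0,6,0.2,0.2,0,0],[0,0,6,0,0,0,0],[0,0,0,0,0,0,0]]]}}

```text
clock: 3.1
eef_pos: [0.5031, 0.2934, 0.053]
tool_rot: [0.159, 0.987, 0.0, 0.0]
ft_force: [-0.9, -0.0, 0.2]
grip_width: 0.0002
```

Request:
{"name": "jog_arm", "arguments": {"deltas": [[[0,0,4,0,0,0,0],[0,0,3,0,0,0,0]]]}}

```text
clock: 3.3
eef_pos: [0.5031, 0.2936, 0.0456]
tool_rot: [0.159, 0.987, 0.0, 0.001]
ft_force: [-1.8, -0.8, 2.2]
grip_width: -0.0002
```

```bash
python3 g.py .504,.292,.038
```

```text
3.3 [0.5031 0.2936 0.0456] [-1.77 -0.77  2.18] shift mm [-1.3 -1.2  7.6] turn deg [ 0.02  0.06 -0.  ]
```

Request:
{"name": "jog_arm", "arguments": {"deltas": [[[0,0,3,0,0,0,0],[0,0,3,0,0,0,0]]]}}

```text
clock: 3.5
eef_pos: [0.5031, 0.2936, 0.0397]
tool_rot: [0.159, 0.987, 0.0, 0.001]
ft_force: [-0.6, -0.6, 3.1]
grip_width: 0.0001
```

Request:
{"name": "jog_arm", "arguments": {"deltas": [[[0,0,2,0,0,0,0],[0,0,0,0,0,0,0]]]}}

```text
clock: 3.7
eef_pos: [0.5031, 0.2936, 0.0375]
tool_rot: [0.159, 0.987, 0.0, 0.001]
ft_force: [-1.0, -1.0, 1.7]
grip_width: 0.0002
```

Request:
{"name": "jog_arm", "arguments": {"deltas": [[[0,0,1,0,0,0,0],[0,0,0,0,0,0,0]]]}}

```text
clock: 3.9
eef_pos: [0.5031, 0.2936, 0.0366]
tool_rot: [0.159, 0.987, 0.0, 0.001]
ft_force: [0.7, -0.6, 2.9]
grip_width: 0.0001
```

Request:
{"name": "jog_arm", "arguments": {"deltas": [[[0,0,-8,0,0,0,0],[0,0,-20,0,0,0,0],[0,0,-30,0,0,0,0],[0,0,-30,0,0,0,0],[0,0,0,0,0,0,0]]]}}

```text
clock: 4.4
eef_pos: [0.5024, 0.2932, 0.127]
tool_rot: [0.159, 0.987, -0.001, -0.001]
ft_force: [0.9, -0.5, 1.1]
grip_width: 0.0001
```

```bash
python3 w.py red w_red4.png .039; python3 g.py .546,-.018,.157
```

```text
4.4 [0.5024 0.2932 0.127 ] [ 0.1589  0.9873 -0.0008 -0.0005] [ 0.9356 -0.4917  1.1283] 0.00011557802318276297 z axis [-0.0013 -0.0014 -1.    ]
net 0.96 [313.3, 207.7] [0.502  0.2898 0.039 ]
net 0.24 [315.9, 209.8] [0.5046 0.2913 0.039 ]
blob [317.5 208.2] [ 298  189   40   40 1275] [0.504 0.293 0.038] tool mm [-1.6  0.5 89. ]
4.5 [0.5002 0.2919 0.1231] [-1.22 -1.02 -0.65] shift mm [-140.5 -280.2  -32.8] turn deg [-0.38 -0.29  0.  ]
```

View pics/w_red4.png

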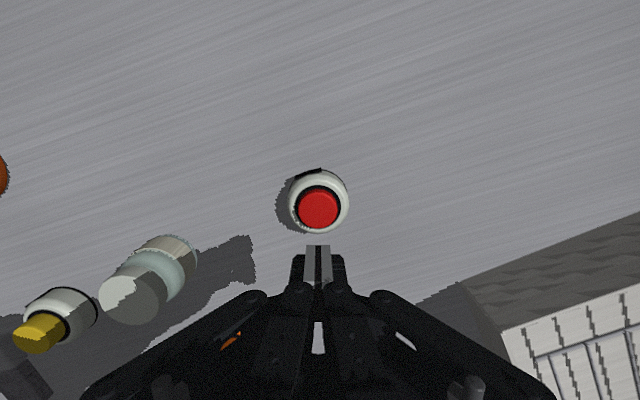

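Red is in: its cap at (318,208) now sits low against the puck rim, and the timer hasn't shifted. On to yellow.

Request:
{"name": "jog_arm", "arguments": {"deltas": [[[-10,-20,-20,0,0,0,0],[-15,-30,-10,0,0,0,0],[-15,-30,0,0,0,0,0],[-15,-30,0,0,0,0,0],[-15,-30,0,0,0,0,0]]]}}

```text
clock: 5.0
eef_pos: [0.5194, 0.1356, 0.1474]
tool_rot: [0.154, 0.988, -0.006, -0.008]
ft_force: [0.5, 1.1, 0.6]
grip_width: -0.0002
```

Request:
{"name": "jog_arm", "arguments": {"deltas": [[[-15,-30,0,0,0,0,0],[-15,-30,0,0,0,0,0],[-15,-30,0,0,0,0,0],[-10,-20,0,0,0,0,0],[0,0,0,0,0,0,0]]]}}

```text
clock: 5.5
eef_pos: [0.5337, 0.0047, 0.1402]
tool_rot: [0.157, 0.988, -0.008, -0.015]
ft_force: [-0.2, -0.2, -0.0]
grip_width: 0.0005
```

```bash
python3 g.py .546,-.018,.157;python3 w.py yellow w_y1.png
```

```text
5.5 [0.5337 0.0047 0.1402] [-0.21 -0.22 -0.04] shift mm [-18.3 -18.1 -17. ] turn deg [-1.15 -1.57  0.  ]
5.5 [0.5337 0.0047 0.1402] [ 0.1565  0.9875 -0.0078 -0.0151] [-0.2117 -0.2173 -0.0388] 0.0005158458421271245 z axis [-0.0323 -0.0107 -0.9994]
net 0.77 [496.8, 257.2] [0.629  0.1467 0.048 ]
net 0.75 [297.7, 223.8] [ 0.5423 -0.0185  0.048 ]
blob [298.3 221.8] [ 279  201   39   42 1273] [ 0.5409 -0.0175  0.047 ] tool mm [-16.3 -17.   93.1]
```

Request:
{"name": "jog_arm", "arguments": {"deltas": [[[-10,-10,10,-1.1,-1.5,0,0],[-5,-8,10,0,0,0,0],[0,0,10,0,0,0,0],[0,0,0,0,0,0,0]]]}}

```text
clock: 6.0
eef_pos: [0.5405, -0.0108, 0.1069]
tool_rot: [0.152, 0.988, 0.001, -0.003]
ft_force: [-1.0, 0.1, 0.2]
grip_width: 0.0001
```

```bash
python3 g.py .542,-.018,.056;python3 w.py yellow w_y2.png
```

```text
6.0 [ 0.5405 -0.0108  0.1069] [-1.05  0.14  0.17] shift mm [-3.9 -6.5 50.8] turn deg [ 0.07 -0.35  0.  ]
6.0 [ 0.5405 -0.0108  0.1069] [ 0.1524  0.9883  0.001  -0.0029] [-1.0461  0.1397  0.1691] 0.00013611663063787125 z axis [-0.0054  0.0029 -1.    ]
net 0.85 [305.1, 224.4] [ 0.5413 -0.0206  0.048 ]
net 0.74 [532.1, 260.9] [0.6272 0.1451 0.048 ]
blob [307.9 222.6] [ 286  199   45   48 1686] [ 0.5409 -0.0182  0.047 ] tool mm [-3.  -7.  59.8]
```

View pics/w_y2.png

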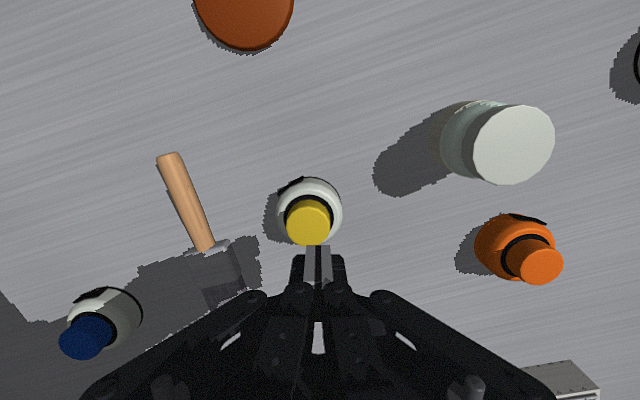

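The yellow cap is at (308,222), and the orange decoy is well clear at (540,265). The yellow centre is about (0.542, -0.018), so I'll go down in modest steps.

Request:
{"name": "jog_arm", "arguments": {"deltas": [[[-3,-7,10,0,-0.3,0,0],[0,0,15,0,0,0,0],[0,0,12,0,0,0,0],[0,0,0,0,0,0,0]]]}}

```text
clock: 6.5
eef_pos: [0.544, -0.018, 0.0704]
tool_rot: [0.151, 0.989, 0.001, 0.003]
ft_force: [-0.7, 0.3, -1.1]
grip_width: 0.0001
```

```bash
python3 g.py .542,-.018,.053
```

```text
6.5 [ 0.544  -0.018   0.0704] [-0.67  0.29 -1.12] shift mm [ 2.  -0.6 17.4] turn deg [ 0.13  0.33 -0.  ]
```

Request:
{"name": "jog_arm", "arguments": {"deltas": [[[1,-1,8,0.1,0.3,0,0],[0,0,8,0,0,0,0],[0,0,0,0,0,0,0]]]}}

```text
clock: 6.8
eef_pos: [0.5431, -0.0189, 0.0535]
tool_rot: [0.151, 0.989, 0.0, 0.0]
ft_force: [0.0, 0.5, -0.2]
grip_width: -0.0001
```

Request:
{"name": "jog_arm", "arguments": {"deltas": [[[0,0,4,0,0,0,0],[0,0,3,0,0,0,0]]]}}

```text
clock: 7.0
eef_pos: [0.5436, -0.0189, 0.0466]
tool_rot: [0.151, 0.989, 0.0, 0.001]
ft_force: [-2.3, -0.2, 3.4]
grip_width: -0.0
```

Request:
{"name": "jog_arm", "arguments": {"deltas": [[[0,0,3,0,0,0,0],[0,0,3,0,0,0,0]]]}}

```text
clock: 7.2
eef_pos: [0.5435, -0.0189, 0.041]
tool_rot: [0.151, 0.989, 0.0, 0.001]
ft_force: [-1.1, 0.8, 3.9]
grip_width: 0.0001
```

Request:
{"name": "jog_arm", "arguments": {"deltas": [[[0,0,3,0,0,0,0],[0,0,1,0,0,0,0],[0,0,0,0,0,0,0]]]}}

```text
clock: 7.5
eef_pos: [0.5435, -0.0189, 0.0368]
tool_rot: [0.151, 0.989, 0.0, 0.001]
ft_force: [-0.8, 0.6, 2.4]
grip_width: -0.0002
```

Request:
{"name": "jog_arm", "arguments": {"deltas": [[[0,0,-8,0,0,0,0],[0,0,-20,0,0,0,0],[0,0,-30,0,0,0,0],[0,0,-30,0,0,0,0],[0,0,0,0,0,0,0]]]}}

```text
clock: 8.0
eef_pos: [0.5437, -0.0189, 0.1281]
tool_rot: [0.151, 0.989, 0.0, 0.001]
ft_force: [-0.2, -0.4, 1.1]
grip_width: 0.0
```

```bash
python3 w.py yellow w_y3.png .039; python3 g.py .592,-.251,.13
```

```text
8.0 [ 0.5437 -0.0189  0.1281] [0.1509 0.9885 0.0003 0.0009] [-0.1932 -0.3955  1.1363] 3.265057662748495e-06 z axis [ 0.0018  0.0002 -1.    ]
net 0.89 [524.8, 242.8] [0.6341 0.1518 0.039 ]
net 0.73 [315.7, 201.1] [ 0.5388 -0.0184  0.039 ]
blob [316.4 203.7] [ 297  184   40   40 1277] [ 0.5416 -0.0187  0.038 ] tool mm [ 2.2 -0.5 90.1]
8.1 [ 0.5412 -0.0188  0.1244] [-0.68 -0.3  -0.48] shift mm [-117.8 -206.5   -5.9] turn deg [-0.05 -0.25  0.  ]
```

View pics/w_y3.png

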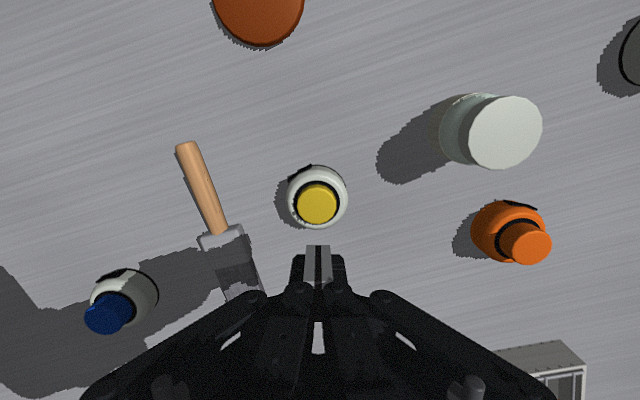

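Yellow is in, with its cap low at (316,204). The brush and jar haven't moved. Now blue.

Request:
{"name": "jog_arm", "arguments": {"deltas": [[[-15,-26,-10,0,0,0,0],[-15,-26,0,0,0,0,0],[-15,-26,0,0,0,0,0],[-15,-26,0,0,0,0,0],[-15,-26,0,0,0,0,0]]]}}

```text
clock: 8.6
eef_pos: [0.5711, -0.1646, 0.1277]
tool_rot: [0.147, 0.989, 0.001, -0.008]
ft_force: [1.0, 0.1, 0.2]
grip_width: 0.0003
```

Request:
{"name": "jog_arm", "arguments": {"deltas": [[[-15,-26,0,0,0,0,0],[-15,-26,0,0,0,0,0],[-13,-24,0,0,0,0,0],[0,0,0,0,0,0,0]]]}}

```text
clock: 9.0
eef_pos: [0.5874, -0.2559, 0.119]
tool_rot: [0.149, 0.989, 0.002, -0.013]
ft_force: [-0.3, 0.0, 0.4]
grip_width: -0.0001
```

```bash
python3 g.py .592,-.251,.11;python3 w.py blue w_b1.png
```

```text
9.0 [ 0.5874 -0.2559  0.119 ] [-0.3   0.01  0.4 ] shift mm [-3.2  6.   8.9] turn deg [-0.05 -1.54  0.  ]
9.0 [ 0.5874 -0.2559  0.119 ] [ 0.1486  0.9888  0.0016 -0.0133] [-0.2994  0.0071  0.399 ] -0.00011699659823294321 z axis [-0.0259  0.0071 -0.9996]
net 0.73 [320.9, 214.4] [ 0.587  -0.2524  0.048 ]
net 0.57 [584.9, 69.9] [ 0.5387 -0.0463  0.048 ]
blob [321.4 215.4] [ 301  193   43   46 1515] [ 0.5883 -0.2523  0.047 ] tool mm [-1.7  3.7 72. ]
```

Request:
{"name": "jog_arm", "arguments": {"deltas": [[[-2,4,10,0,-1.5,0,0],[0,0,15,0,0,0,0],[0,0,12,0,0,0,0],[0,0,0,0,0,0,0]]]}}

```text
clock: 9.5
eef_pos: [0.588, -0.2439, 0.0787]
tool_rot: [0.145, 0.989, 0.002, -0.003]
ft_force: [-0.7, 0.3, 0.2]
grip_width: -0.0
```

```bash
python3 g.py .590,-.252,.053;python3 w.py blue w_b2.png
```

```text
9.5 [ 0.588  -0.2439  0.0787] [-0.74  0.3   0.24] shift mm [-4.4 -7.2 25.7] turn deg [ 0.16 -0.38  0.  ]
9.5 [ 0.588  -0.2439  0.0787] [ 0.145   0.9894  0.0019 -0.0031] [-0.7441  0.2962  0.2366] -4.8695083748271177e-05 z axis [-0.0055  0.0046 -1.    ]
net 0.96 [302.3, 234.7] [ 0.5846 -0.2531  0.048 ]
blob [303.4 233.2] [ 280  211   51   50 1700] [ 0.5842 -0.2522  0.047 ] tool mm [ 1.1 -9.1 31.7]
```

View pics/w_b2.png

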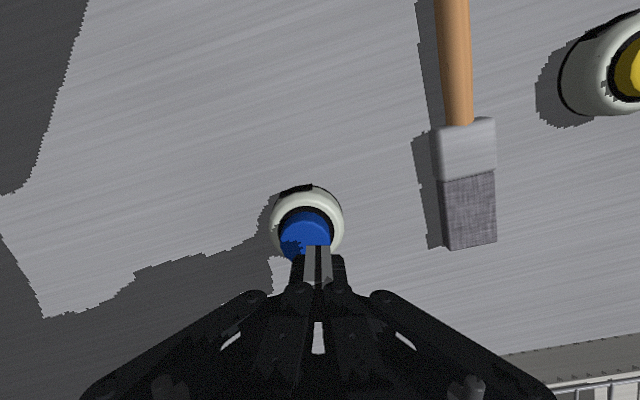

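The blue cap is at (305,232), 8 mm toward tool -y. I'll correct that first.

Request:
{"name": "jog_arm", "arguments": {"deltas": [[[-1,-8,5,0.1,-0.4,0,0],[0,0,6,0,0,0,0],[0,0,0,0,0,0,0]]]}}

```text
clock: 9.9
eef_pos: [0.5893, -0.2535, 0.0708]
tool_rot: [0.145, 0.989, -0.001, 0.004]
ft_force: [-0.1, 0.1, 0.5]
grip_width: -0.0001
```

```bash
python3 g.py .5885,-.252,.053
```

```text
9.9 [ 0.5893 -0.2535  0.0708] [-0.05  0.13  0.52] shift mm [ 1.3  1.2 17.8] turn deg [ 0.    0.45 -0.  ]
```

Request:
{"name": "jog_arm", "arguments": {"deltas": [[[1,1,8,0,0.4,0,0],[0,0,8,0,0,0,0],[0,0,0,0,0,0,0]]]}}

```text
clock: 10.2
eef_pos: [0.5888, -0.2527, 0.0539]
tool_rot: [0.145, 0.989, -0.0, 0.001]
ft_force: [-0.1, -0.2, -0.3]
grip_width: 0.0001
```

Request:
{"name": "jog_arm", "arguments": {"deltas": [[[0,0,4,0,0,0,0],[0,0,3,0,0,0,0]]]}}

```text
clock: 10.4
eef_pos: [0.589, -0.2527, 0.0465]
tool_rot: [0.145, 0.989, -0.0, 0.001]
ft_force: [-1.6, 0.6, 2.8]
grip_width: -0.0
```

Request:
{"name": "jog_arm", "arguments": {"deltas": [[[0,0,3,0,0,0,0],[0,0,3,0,0,0,0]]]}}

```text
clock: 10.6
eef_pos: [0.589, -0.2527, 0.0409]
tool_rot: [0.145, 0.989, -0.0, 0.001]
ft_force: [-1.4, -0.0, 2.9]
grip_width: -0.0
```

Request:
{"name": "jog_arm", "arguments": {"deltas": [[[0,0,3,0,0,0,0],[0,0,1,0,0,0,0],[0,0,0,0,0,0,0]]]}}

```text
clock: 10.9
eef_pos: [0.5889, -0.2527, 0.0368]
tool_rot: [0.145, 0.989, -0.0, 0.001]
ft_force: [-1.8, -0.5, 1.9]
grip_width: 0.0002
```

Request:
{"name": "jog_arm", "arguments": {"deltas": [[[0,0,-8,0,0,0,0],[0,0,-20,0,0,0,0],[0,0,-30,0,0,0,0],[0,0,-30,0,0,0,0],[0,0,0,0,0,0,0]]]}}

```text
clock: 11.4
eef_pos: [0.5887, -0.2524, 0.1272]
tool_rot: [0.145, 0.989, 0.0, -0.0]
ft_force: [-0.0, 0.2, 0.5]
grip_width: -0.0
```

```bash
python3 w.py blue w_b3.png .039
python3 - <<'E'
from h import *
w=cv2.imread("pics/w_b3.png"); s=snap("scene","scene2.png")[:,:,::-1]; 
a=cv2.resize(w[130:330,160:480],(640,400)); 
cv2.imwrite("pics/final.png",np.hstack([cv2.resize(w,(400,250)),cv2.resize(s,(400,250))]) if 0 else np.vstack([cv2.resize(a,(480,300)),cv2.resize(s[150:350,120:440],(480,300),interpolation=cv2.INTER_CUBIC)]))
A=cv2.imread("pics/scene1.png")[:,:,::-1].copy()
for t in("glaze_jar","brush","cracker"):
    for r in masks_of(t,"scene")[:1]: print(t,r["at"])
E
```

```text
11.4 [ 0.5887 -0.2524  0.1272] [ 0.145   0.9894  0.0002 -0.    ] [-0.0475  0.1772  0.4696] -8.577931861829495e-07 z axis [-0.      0.0003 -1.    ]
net 0.98 [317.5, 207.5] [ 0.5895 -0.2522  0.039 ]
blob [316.7 206.8] [ 297  187   40   40 1270] [ 0.5891 -0.2528  0.038 ] tool mm [-0.4 -0.2 89.2]
glaze_jar [366.9, 243.1]
brush [228.7, 249.4]
cracker [318.7, 187.7]
```

View pics/final.png

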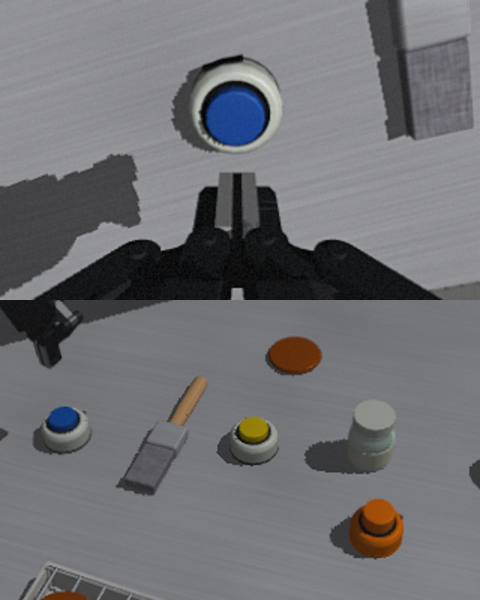

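Blue (237,113 in the crop) and yellow (254,430) both sit low, while the unpressed orange decoy (378,515) stands tall. The jar, brush and cracker are in place and the arm is clear.

```bash
python3 -c "
from workcell import *
print(job_done())"
```

```text
the job is handed in; nothing more can be done
None
```

I pressed the red, then yellow, then blue plungers with the shut fingertips and handed the job in at about 12 s of the 48 s limit.

- **Presses:** Each press ended with the fingertip about 11 mm below the plunger's starting height. Allowing for about 1.5 mm of cap give, that puts each plunger about 9.5 mm in; it counts as started from 6 mm. The vertical force read 4 N or less each time.
- **Plungers:** Pictures taken after each press show all three caps staying down. In the final scene picture, yellow and blue are clearly lower than the orange look-alike, which I did not press. Red was last checked in a close-up just after its own press, not in the final crop.
- **Timers and bystanders:** The timers stayed where they were to within the 2–3 mm of measuring error. The jar, brush and cracker look unmoved, though the network's pixel positions for them differ by 2–5 px from the start. I put that down to network scatter. The arm ended about 90 mm above the blue timer, touching nothing.
- **Drift:** Fast moves made the tool drift up to 9 mm and tilt by 1–2°. I corrected that before each contact.

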